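Hold down the hidden push tile of a keepsake box

TASK

One of the eight wooden tiles on top of the keepsake box is a hidden push button, sunk very slightly below the others: feel across the panel with a fingertip to find it, then press it fully home, gently, so that the secret drawer in the front of the box comes out. Finish while still holding the tile down, so that I can empty the drawer. Do not touch the drawer itself, pick nothing up, and leave the things that stand around the box where they are.

Things in the scene. Friction and masses are not known exactly. Their poses are not given: they have to be found in the camera images.
- box: Fixed wooden keepsake box, 128 mm (its x) x 228 mm (its y) x 90 mm high, standing flat on the table; it does not shift when pushed. Origin: centre of its underside; z up; its -x side is the front, which faces the robot within 0.35 rad. A 12 mm rim runs round the tiled panel on its top.
- panel (a point): Centre of the panel, level with the rim (90 mm above the table); axes as the box's. 8 square tiles of like wood, 48.5 mm wide, centred at x = -25, +25 and y = -75, -25, +25, +75 mm. Seven are rigid and level with the rim. One, in a different place each time, is the push tile: its top lies 2 mm lower and sinks 8 mm more. A fingertip must be wholly on it to sink it.
- push_tile (a joint): Push tile: 0 m at rest, 0.008 m fully pressed. Spring of about 1.6 N at the start to 4.8 N fully down; it comes back up when let go.
- drawer: Hidden drawer in the lower front of the box, its front 200 mm wide x 46 mm high, flush with the box's front when shut. Origin: middle of its front face (at x = -64, z = 34.5 mm of the box when shut); axes as the box's. It comes 3 mm out (along -x) for every 1 mm that the push tile sinks, 24 mm in all, and goes back in when the tile rises.
- thread_spool: Bystander: loose thread spool, 28 mm across, 40 mm tall, standing in front of the box. Origin: centre of its underside.
- foam_cone: Bystander: loose small white foam cone lying in front of the box, 24 x 54 x 24 mm. Origin: under its centre.
- tape_roll: Bystander: loose roll of tape lying flat at the right side of the table, about 95 mm across, 24 mm high. Origin: centre of its underside.

How it is judged:
At the end, for the whole second after the job is handed in: The fingers hold the push tile down by more than 6 of its 8 mm (contact force 1 to 40 N), and the drawer stands more than 16 mm out, through the last second (value of joint push_tile above 0.006 m and x of drawer in the frame of box below -0.08 m and contact force between the fingers and anything else between 1 and 40 N); the arm keeps its last pose, push and grip.
It fails at once if the fingers press on anything with more than 60 N (contact force between the fingers and anything else above 60 N).
It fails at once if the robot touches the drawer (contact force between any of the fingers, the arm and drawer above 0.5 N).
It fails at once if a thing beside the box is moved or lifted by more than 20 mm (distance of any of thread_spool, foam_cone, tape_roll from where it was at the start of the episode above 0.02 m).
It also fails if it takes over 48 s, if anything falls off the work surface, if the arm or the gripper's body presses on something with over 40 N, if the wrist force passes 120 N, or if a joint passes its speed limit or range.

ROBOT

A 6-joint arm with a two-finger parallel gripper is mounted at the origin on the work surface; the furniture and walls round the work are solid. World frame = base frame: x ahead of the robot, y to its left, z up, the work surface at z = 0. Lengths are in m, angles in rad, forces in N, time in s.
With the tool pointing down it reaches from about 0.275 to 0.825 m from the base axis. Payload 5.2 kg.
Tool frame: the origin (TCP) lies midway between the tips of the shut fingers; the grasp point (between the pads) lies 19 mm behind it (r.grip_depth is the z of the grasp point in the tool frame, in m); z points along the fingers, x is the direction in which the jaws open and shut, and the axes are right-handed (so a half turn about z gives the same grasp; the last joint's range is limited). The gripper opens to 93 mm and grips with 3 to 60 N. Pads are 15 mm wide; open, the fingers measure 128 mm over their backs; the gripper's body (75 mm by 188 mm) begins 65 mm behind the grasp point.
Start: joints at [-1.31, 0.259, 1.535, -0, 1.348, -0.203], TCP at [0.246, -0.492, 0.219] pointing down, gripper open.
Joint ranges: [-3.14, 3.14], [-0.91, 2.08], [0.19, 2.58], [-1.22, 4.36], [0.22, 2.71], [-3.12, 3.12]. Speed limits (rad/s): [2.57, 2.57, 3.14, 3.14, 3.14, 3.14].

INTERFACE

Orientations are given as a unit quaternion [x, y, z, w].
In Python, from station import r gives the robot as it stands. The module is installed in compiled form; this text tells all that it offers.
- The arm moves only by the shell command python3 -m creep 'ROWS' [FORCE]. ROWS is JSON, a list of rows, each an object with "offset": the shift along the tool's x, y, z in mm, a list of three; "turn": the turn about the tool's z in degrees; "hand": the closure, from -1 (fully open) to 1 (shut), so that 0 is half open. A call has 1 to 20 rows; each row is the pose to reach, as a shift and turn from the pose commanded when the call began, along the tool's axes at that moment; what a row does not reach only later rows make up. A row lasts 1/8 s, in which the tool goes at most 62.5 mm and 10.7 degrees, less where a joint would pass 70% of its speed; a pose out of reach is approached as far as the arm can. A call with a gripper value outside its range is refused whole. The fingers move at their own pace and stop on an object; FORCE is the grip in N (left out, the last holds). Time passes only in rows, so rows that repeat a pose let the fingers close. It gives the time, the measured TCP pose, the force and the opening at its end, in the units of the state.
- r.sense(): the state, without advancing time (a new reading comes with each control period).
- r.camera(name): name is "scene" or "top" or "wrist"; returns the picture (384x512x3 uint8, red, green, blue); there is no depth.
- r.camera_model(name): a dict with "vertical_fov" (degrees; the focal length in pixels is half the picture's height over the tangent of half this angle, whatever the lens; pixels are square), "cx", "cy" (the principal point, pixels), "k1" (the pictures are not rectified: a ray, as slopes to the right and down, at radius r is drawn at 1 + k1 r^2 times it, then the intrinsics apply), "extrinsics" (4x4, takes a point from world to camera coordinates); the wrist camera has in their place "mount" (4x4, takes a point from camera to tool coordinates, whose origin is the TCP and whose axes are the tool frame's). Camera axes: x right, y down, z forward; pixel columns grow to the right and rows downward; lengths in m; the calibration is good to about 2 mm. A picture is of the moment at which its call begins: read the wrist's pose just before it. camera_model takes no time and is no camera call.
- r.finish_job(): hands the job in, once; it reports no verdict.
Trained networks look in the newest picture that a camera, given by its name, has taken for a name from the list of things; names that differ only in an ending like _2 or _b are one class to them, and where a whole thing is asked for, a point or a joint stands for the part that bears it (a point fixed in the world has none). Each returns a list of dicts, best first, with "confidence" (0 to 1); they miss things now and then, are a little off and sometimes report something else, mostly with a low value. They report only what shows in the picture. A call takes as long as a camera call.
- r.boxes_of(camera, name): "position" ([x, y, z] in m, in world coordinates, good to about 4 mm: the middle of the surface that is visible of it).
- r.silhouettes(camera, name): "pixels" (384x512 bool, what is visible of it).
- r.spot_point(camera, name): "position" ([x, y, z] in m, in world coordinates, good to about 4 mm: a listed point, or the origin of a listed thing).
The state is a dict: "time_s": time; "qpos": joint angles; "qd": joint speeds; "joint_torque": joint torques, N m; "position": TCP position; "tool_rot": TCP orientation; "ft_force": force on the tool from outside, world axes, zero at the start; "wrist_torque": the same for the moment, N m; "finger_gap": opening from 0.0 (shut) to 1.0 (fully open).
Only numpy, scipy, OpenCV 4.12 (cv2) and the standard library are available. Lean on these libraries where they do the work, as an engineer would, in place of code of your own. Each camera call takes 0.05 s, during which the arm holds its last target.

## Working session

There is one attempt and no reset: what is moved stays moved. The work goes in short steps, Python scripts to look and compute and a shell command to move; the robot and the scene stay as the last step left them, time stands still between calls to the robot, and variables do not carry over. Pictures are saved under pics/ and viewed, and the job is handed in when it is done.

```bash
mkdir -p pics; python3 - <<'E'
from station import r
import cv2,numpy as np
for c in ["scene","top"]:
    im=r.camera(c); cv2.imwrite(f"pics/{c}0.png",im[:,:,::-1])
    m=r.camera_model(c); print(c,m["vertical_fov"],m["cx"],m["cy"],m["k1"],np.round(m["extrinsics"],3).tolist())
    for n in ["box","panel","drawer","thread_spool","foam_cone","tape_roll"]:
        print(n,[(round(d["confidence"],2),np.round(d["position"],4).tolist()) for d in r.spot_point(c,n)[:2]])
s=r.sense();print(s)
E
```

```text
scene 44.08999118976081 249.05225425515596 200.25314269640086 -0.13604007960954526 [[0.69, -0.723, 0.016, -0.432], [-0.383, -0.385, -0.839, 0.196], [0.613, 0.573, -0.543, 0.828], [0.0, 0.0, 0.0, 1.0]]
box [(0.6, [0.5557, -0.0601, 0.0024])]
panel [(0.74, [0.5513, -0.0612, 0.0893])]
drawer []
thread_spool [(0.52, [0.4236, -0.0143, 0.0036])]
foam_cone [(0.64, [0.4176, -0.1148, 0.0008])]
tape_roll [(0.93, [0.3801, -0.3914, -0.0048])]
top 42.1239952448006 247.13565941960826 196.6231150519558 0.005041912251833594 [[0.022, -0.999, 0.028, -0.188], [-0.997, -0.024, -0.07, 0.462], [0.07, -0.026, -0.997, 1.072], [0.0, 0.0, 0.0, 1.0]]
box []
panel []
drawer [(0.55, [0.4911, -0.0696, 0.0349])]
thread_spool [(0.45, [0.4233, -0.0133, 0.0002])]
foam_cone [(0.72, [0.4135, -0.1208, -0.0016])]
tape_roll [(0.67, [0.3798, -0.3878, -0.0017])]
{'time_s': 0.7, 'qpos': array([-1.30978047e+00,  2.58565942e-01,  1.53498193e+00,  6.55595419e-06,
        1.34801333e+00, -2.02791183e-01]), 'qd': array([-0.00116749, -0.00114105,  0.00011405,  0.00026243, -0.00121771,
       -0.00021391]), 'joint_torque': array([-2.61851266e-03, -4.37064099e+01, -2.84257168e+01,  7.15982867e-02,
        3.09597782e-02,  4.55433963e-06]), 'position': array([ 0.24607588, -0.49189134,  0.21867835]), 'tool_rot': array([ 8.50692334e-01, -5.25663917e-01,  1.36310875e-05,  8.46452503e-06]), 'ft_force': array([-0.05420259,  0.15238425, -0.59110724]), 'wrist_torque': array([ 0.04041083, -0.01801458, -0.01030258]), 'finger_gap': 0.9968487126706823}
```

View pics/scene0.png

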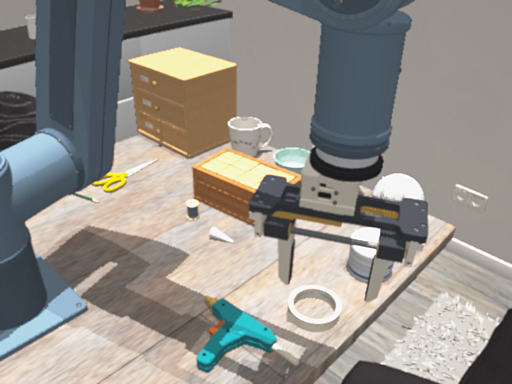

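View pics/top0.png

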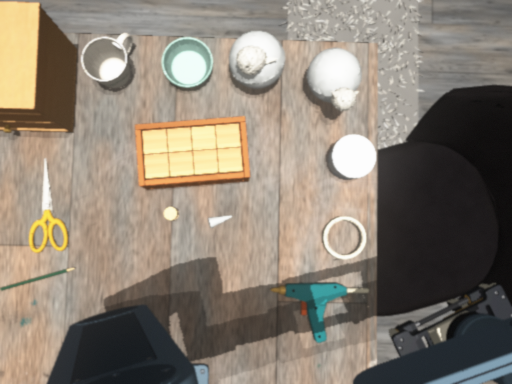

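The top view shows the box whole, at about (136–249, 117–187); the spool is at (171,213), the cone at (220,220) and the tape at (344,238). I'll fit the panel pose from the tile area's edges.

```bash
cat > h.py <<'E'
from station import r
import cv2,numpy as np
def proj(m,P):
    P=np.atleast_2d(P); T=np.array(m["extrinsics"]); p=(T[:3,:3]@P.T).T+T[:3,3]
    f=192/np.tan(np.radians(m["vertical_fov"]/2)); s=p[:,:2]/p[:,2:]
    s=s*(1+m["k1"]*(s**2).sum(1,keepdims=True)); return s*f+[m["cx"],m["cy"]]
def w(x,y,th,L):
    L=np.atleast_2d(L); c,s=np.cos(th),np.sin(th)
    return np.c_[x+c*L[:,0]-s*L[:,1],y+s*L[:,0]+c*L[:,1],L[:,2]]
E
python3 - <<'E'
from h import *
from scipy.optimize import least_squares
im=r.camera("top"); m=r.camera_model("top")
hsv=cv2.cvtColor(im,cv2.COLOR_RGB2HSV)
print(im[150,165],im[122,190],hsv[150,165],hsv[122,190],hsv[183,190],hsv[200,190])
# tiles: bright
roi=np.zeros(im.shape[:2],np.uint8); roi[112:192,130:256]=1
ti=((hsv[...,2]>215)&(hsv[...,1]<150)&(roi>0)).astype(np.uint8)
ti=cv2.morphologyEx(ti,cv2.MORPH_CLOSE,np.ones((5,5)))
n,l,st,_=cv2.connectedComponentsWithStats(ti);k=1+st[1:,4].argmax();print(st[k])
cs,_=cv2.findContours((l==k).astype(np.uint8),cv2.RETR_EXTERNAL,cv2.CHAIN_APPROX_NONE)
rect=cv2.minAreaRect(cs[0]);print(rect)
q=cv2.boxPoints(rect);print(q)
# order to match tile corners: half sizes .049..,.099..
L=np.array([[-.0495,-.0995,.09],[-.0495,.0995,.09],[.0495,.0995,.09],[.0495,-.0995,.09]])
def res(p,full=False):
    u=proj(m,w(*p,L)); d=np.linalg.norm(u[:,None]-q[None],axis=2); j=d.argmin(1); return (u-q[j]).ravel()
s=least_squares(res,[.555,-.06,0.0]);print(s.x,np.round(s.fun,1))
v=cv2.resize(im[100:235,120:270],None,fx=4,fy=4,interpolation=cv2.INTER_CUBIC)[:,:,::-1].copy()
for hx in(.064,.052): 
    hy=hx+.05
    u=proj(m,w(*s.x,[[-hx,-hy,.09],[-hx,hy,.09],[hx,hy,.09],[hx,-hy,.09]])); cv2.polylines(v,[((u-[120,100]+.5)*4).astype(np.int32)],True,(255,0,0),1)
cv2.imwrite("pics/fit1.png",v)
im=r.camera("scene"); m=r.camera_model("scene")
v=cv2.resize(im[140:250,180:310],None,fx=5,fy=5,interpolation=cv2.INTER_CUBIC)[:,:,::-1].copy()
for hx in(.064,.052): 
    hy=hx+.05
    u=proj(m,w(*s.x,[[-hx,-hy,.09],[-hx,hy,.09],[hx,hy,.09],[hx,-hy,.09]])); cv2.polylines(v,[((u-[180,140]+.5)*5).astype(np.int32)],True,(255,0,0),1)
cv2.imwrite("pics/fit2.png",v)
E
```

```text
[253 246 192] [235 162  97] [ 27  61 253] [ 14 150 235] [ 13 150 102] [ 14  42 177]
[ 136  116  114   70 6102]
((191.6328582763672, 149.85321044921875), (60.766239166259766, 111.33763122558594), 84.8636245727539)
[[133.4675   124.575935]
 [244.35803  114.60825 ]
 [249.79822  175.1305  ]
 [138.90768  185.09818 ]]
[ 0.55496884 -0.05974546  0.11741827] [-7.5 -5.8  6.2 -6.9  7.7  5.8 -6.6  7.2]
```

```bash
cat > fit.py <<'E'
from h import *
from scipy.optimize import least_squares
im=r.camera("top"); m=r.camera_model("top")
hsv=cv2.cvtColor(im,cv2.COLOR_RGB2HSV)
roi=np.zeros(im.shape[:2],np.uint8); roi[112:192,130:256]=1
ti=((hsv[...,2]>150)&(hsv[...,1]<115)&(hsv[...,0]>14)&(roi>0)).astype(np.uint8)
ti[:]=cv2.morphologyEx(cv2.morphologyEx(ti,cv2.MORPH_CLOSE,np.ones((3,3))),cv2.MORPH_OPEN,np.ones((9,9)))
n,l,st,_=cv2.connectedComponentsWithStats(ti);k=1+st[1:,4].argmax();print(st[k])
cs,_=cv2.findContours((l==k).astype(np.uint8),cv2.RETR_EXTERNAL,cv2.CHAIN_APPROX_NONE)
rect=cv2.minAreaRect(cs[0]);print(rect)
rect=(rect[0],(rect[1][0]+1,rect[1][1]+1),rect[2])
q=cv2.boxPoints(rect)
L=np.array([[-.0495,-.0995,.09],[-.0495,.0995,.09],[.0495,.0995,.09],[.0495,-.0995,.09]])
def res(p):
    u=proj(m,w(*p,L)); d=np.linalg.norm(u[:,None]-q[None],axis=2); j=d.argmin(1); return (u-q[j]).ravel()
s=least_squares(res,[.555,-.06,0.08]);print(s.x,np.round(s.fun,1))
for c,(r0,r1,c0,c1),nm in(("top",(100,235,120,270),"a"),("scene",(140,250,180,310),"b")):
    im=r.camera(c); m=r.camera_model(c)
    v=cv2.resize(im[r0:r1,c0:c1],None,fx=4,fy=4,interpolation=cv2.INTER_CUBIC)[:,:,::-1].copy()
    for hx in(.064,.052):
        hy=hx+.05
        u=proj(m,w(*s.x,[[-hx,-hy,.09],[-hx,hy,.09],[hx,hy,.09],[hx,-hy,.09]])); cv2.polylines(v,[((u-[c0,r0]+.5)*4).astype(np.int32)],True,(255,0,0),1)
    cv2.imwrite(f"pics/fit{nm}.png",v)
E
python3 fit.py
```

```text
[ 143  124   99   54 4575]
((191.79409790039062, 150.82351684570312), (47.781917572021484, 97.32785034179688), 85.60128784179688)
[ 0.5531443  -0.06022153  0.10434793] [-0.4 -0.5  0.3 -0.4  0.7  0.4 -0.6  0.6]
```

View pics/fita.png

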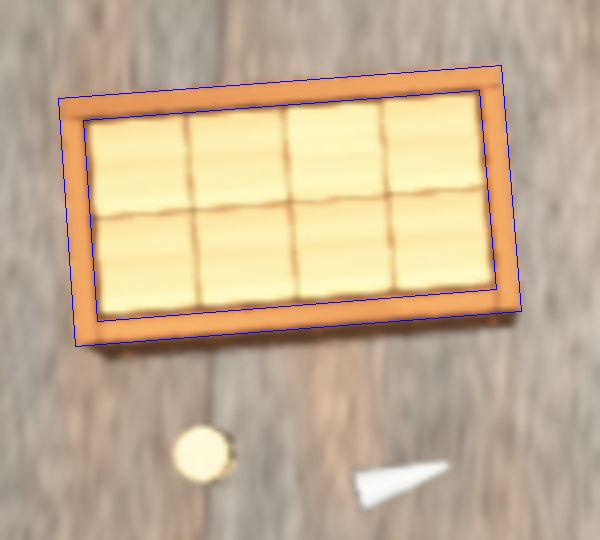

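View pics/fitb.png

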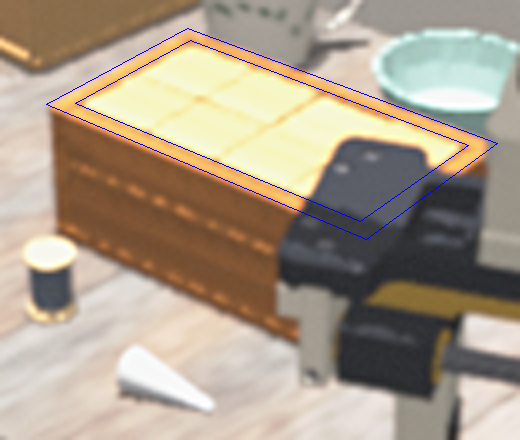

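Fit agrees with both views to about 2 mm: the box is at (0.553, -0.060), yaw 0.104. Now I'll compute the approach.

```bash
cat >> h.py <<'E'
from scipy.spatial.transform import Rotation as R
B=(.5532,-.0602,.104)
def rel(bx,by,z):
    s=r.sense(); Rt=R.from_quat(s["tool_rot"]); d=Rt.inv().apply(w(*B,[[bx,by,z]])[0]-s["position"])*1e3
    ax=Rt.apply([1,0,0]); yaw=np.arctan2(ax[1],ax[0]); t=np.degrees((yaw-(B[2]-np.pi/2)+np.pi)%(2*np.pi)-np.pi)
    return np.round(d,1),round(t,1)
def loc():
    s=r.sense();d=s["position"]-[B[0],B[1],0];c,q=np.cos(B[2]),np.sin(B[2])
    return np.round([(c*d[0]+q*d[1])*1e3,(-q*d[0]+c*d[1])*1e3,d[2]*1e3],2),np.round(s["ft_force"],2),round(s["time_s"],2)
E
python3 -c "
from h import *
print(rel(-.025,-.075,.14));print(rel(.0,-.0,.14));print(loc())"
```

```text
(array([-187.3, -418. ,   78.7]), np.float64(20.6))
(array([-248.7, -467.8,   78.7]), np.float64(20.6))
(array([-350.3 , -397.49,  218.66]), array([ 0.31, -0.09, -0.64]), 0.95)
```

```bash
python3 -m creep '[{"offset":[-23,-52,0],"turn":3,"hand":1},{"offset":[-47,-104,0],"turn":6,"hand":1},{"offset":[-70,-157,0],"turn":9,"hand":1},{"offset":[-94,-209,0],"turn":12,"hand":1},{"offset":[-117,-261,0],"turn":15,"hand":1},{"offset":[-140,-313,0],"turn":18,"hand":1},{"offset":[-164,-366,0],"turn":20.6,"hand":1},{"offset":[-187,-418,0],"turn":20.6,"hand":1},{"offset":[-187,-418,0],"turn":20.6,"hand":1},{"offset":[-187,-418,50],"turn":20.6,"hand":1},{"offset":[-187,-418,98],"turn":20.6,"hand":1},{"offset":[-187,-418,98],"turn":20.6,"hand":1}]' 10; python3 - <<'E'
from h import *
im=r.camera("wrist");cv2.imwrite("pics/w1.png",im[:,:,::-1])
im=r.camera("scene");cv2.imwrite("pics/s1.png",im[:,:,::-1])
print(loc(),rel(-.025,-.075,.1))
E
```

```text
time_s: 2.45
position: [0.533, -0.1372, 0.1174]
tool_rot: [0.743, -0.67, -0.004, 0.001]
ft_force: [-0.4, -0.5, 0.3]
finger_gap: 0.002
(array([-24.81, -76.25, 121.71]), array([-0.18, -0.38,  0.38]), 2.55) (array([-1.3,  0.2, 21.7]), np.float64(-0.0))
```

View pics/w1.png

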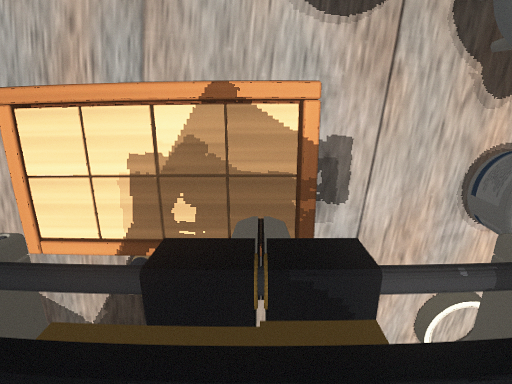

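View pics/s1.png

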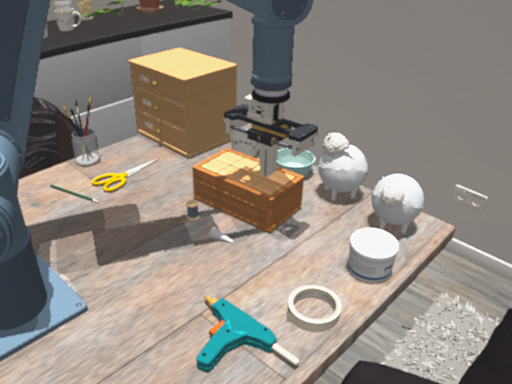

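The shut fingers hang over the front tile furthest right (wrist view, tip at about (260,240)), clear of everything else. I'll feel down.

```bash
python3 -m creep '[{"offset":[-1,0,20],"turn":0,"hand":1},{"offset":[-1,0,28],"turn":0,"hand":1},{"offset":[-1,0,28],"turn":0,"hand":1},{"offset":[-1,0,28],"turn":0,"hand":1}]'; python3 -c "
from h import *
print(loc())"
python3 -m creep '[{"offset":[0,0,1],"turn":0,"hand":1},{"offset":[0,0,2],"turn":0,"hand":1},{"offset":[0,0,3],"turn":0,"hand":1},{"offset":[0,0,3],"turn":0,"hand":1}]'; python3 -c "
from h import *
print(loc())"
```

```text
time_s: 3.05
position: [0.5368, -0.1371, 0.0938]
tool_rot: [0.743, -0.669, 0.001, -0.0]
ft_force: [0.1, 1.1, 0.7]
finger_gap: 0.005
(array([-24.26, -74.8 ,  93.84]), array([0.1 , 1.07, 0.72]), 3.05)
time_s: 3.55
position: [0.5362, -0.1367, 0.0903]
tool_rot: [0.743, -0.669, 0.0, -0.0]
ft_force: [-1.5, 0.3, 5.0]
finger_gap: 0.003
(array([-24.82, -74.28,  90.3 ]), array([-1.47,  0.35,  4.95]), 3.55)
```

```bash
python3 -m creep '[{"offset":[0,0,0.5],"turn":0,"hand":1},{"offset":[0,0,1],"turn":0,"hand":1},{"offset":[0,0,1],"turn":0,"hand":1}]'; python3 -c "
from h import *
print(loc())"
```

```text
time_s: 3.92
position: [0.5362, -0.1367, 0.0902]
tool_rot: [0.743, -0.669, 0.0, -0.0]
ft_force: [-3.6, 1.0, 11.3]
finger_gap: 0.003
(array([-24.8 , -74.32,  90.23]), array([-3.64,  1.  , 11.31]), 3.92)
```

Rigid tile: the surface reads 90.2 mm, at about 6 N per commanded mm. Hop on to the next one.

```bash
python3 -m creep '[{"offset":[0,0,-9],"turn":0,"hand":1},{"offset":[-25,0,-9],"turn":0,"hand":1},{"offset":[-50,0,-9],"turn":0,"hand":1},{"offset":[-50,0,-9],"turn":0,"hand":1},{"offset":[-50,0,-4],"turn":0,"hand":1},{"offset":[-50,0,-1],"turn":0,"hand":1},{"offset":[-50,0,0],"turn":0,"hand":1},{"offset":[-50,0,0],"turn":0,"hand":1}]'; python3 -c "
from h import *
print(loc())"
```

```text
time_s: 4.92
position: [0.5312, -0.0877, 0.0902]
tool_rot: [0.743, -0.67, 0.0, -0.0]
ft_force: [-4.1, 2.1, 14.8]
finger_gap: 0.002
(array([-24.78, -25.07,  90.25]), array([-4.08,  2.09, 14.79]), 4.92)
```

```bash
python3 -m creep '[{"offset":[0,0,-9],"turn":0,"hand":1},{"offset":[-25,0,-9],"turn":0,"hand":1},{"offset":[-50,0,-9],"turn":0,"hand":1},{"offset":[-50,0,-9],"turn":0,"hand":1},{"offset":[-50,0,-4],"turn":0,"hand":1},{"offset":[-50,0,-1],"turn":0,"hand":1},{"offset":[-50,0,0],"turn":0,"hand":1},{"offset":[-50,0,0],"turn":0,"hand":1}]'; python3 -c "
from h import *
print(loc())"
```

```text
time_s: 5.92
position: [0.5259, -0.0381, 0.0902]
tool_rot: [0.743, -0.67, 0.0, -0.0]
ft_force: [-5.5, 1.1, 15.9]
finger_gap: 0.006
(array([-24.81,  24.78,  90.23]), array([-5.52,  1.06, 15.94]), 5.92)
```

```bash
python3 -m creep '[{"offset":[0,0,-9],"turn":0,"hand":1},{"offset":[-25,0,-9],"turn":0,"hand":1},{"offset":[-50,0,-9],"turn":0,"hand":1},{"offset":[-50,0,-9],"turn":0,"hand":1},{"offset":[-50,0,-4],"turn":0,"hand":1},{"offset":[-50,0,-1],"turn":0,"hand":1},{"offset":[-50,0,0],"turn":0,"hand":1},{"offset":[-50,0,0],"turn":0,"hand":1}]'; python3 -c "
from h import *
print(loc())"
```

```text
time_s: 6.92
position: [0.5207, 0.0116, 0.0902]
tool_rot: [0.743, -0.67, 0.0, -0.0]
ft_force: [-5.8, -0.8, 15.7]
finger_gap: 0.006
(array([-24.83,  74.79,  90.23]), array([-5.82, -0.81, 15.74]), 6.92)
```

The front row is rigid. On to the back row (tool -y).

```bash
python3 -m creep '[{"offset":[0,0,-9],"turn":0,"hand":1},{"offset":[0,-25,-9],"turn":0,"hand":1},{"offset":[0,-50,-9],"turn":0,"hand":1},{"offset":[0,-50,-9],"turn":0,"hand":1},{"offset":[0,-50,-4],"turn":0,"hand":1},{"offset":[0,-50,-1],"turn":0,"hand":1},{"offset":[0,-50,0],"turn":0,"hand":1},{"offset":[0,-50,0],"turn":0,"hand":1}]'; python3 -c "
from h import *
print(loc())"
```

```text
time_s: 7.92
position: [0.5691, 0.0176, 0.0903]
tool_rot: [0.743, -0.669, -0.0, 0.0]
ft_force: [-5.8, 0.3, 13.3]
finger_gap: 0.008
(array([23.87, 75.74, 90.26]), array([-5.85,  0.28, 13.27]), 7.92)
```

```bash
python3 -m creep '[{"offset":[0,0,-9],"turn":0,"hand":1},{"offset":[25,0,-9],"turn":0,"hand":1},{"offset":[50,0,-9],"turn":0,"hand":1},{"offset":[50,0,-9],"turn":0,"hand":1},{"offset":[50,0,-4],"turn":0,"hand":1},{"offset":[50,0,-1],"turn":0,"hand":1},{"offset":[50,0,0],"turn":0,"hand":1},{"offset":[50,0,0],"turn":0,"hand":1}]'; python3 -c "
from h import *
print(loc())"
```

```text
time_s: 8.93
position: [0.575, -0.0312, 0.0903]
tool_rot: [0.743, -0.669, 0.0, 0.0]
ft_force: [-5.5, -0.4, 13.5]
finger_gap: 0.005
(array([24.65, 26.59, 90.26]), array([-5.49, -0.42, 13.49]), 8.93)
```

```bash
python3 -m creep '[{"offset":[0,0,-9],"turn":0,"hand":1},{"offset":[25,0,-9],"turn":0,"hand":1},{"offset":[50,0,-9],"turn":0,"hand":1},{"offset":[50,0,-9],"turn":0,"hand":1},{"offset":[50,0,-4],"turn":0,"hand":1},{"offset":[50,0,-1],"turn":0,"hand":1},{"offset":[50,0,0],"turn":0,"hand":1},{"offset":[50,0,0],"turn":0,"hand":1}]'; python3 -c "
from h import *
print(loc())"
```

```text
time_s: 9.93
position: [0.5806, -0.0812, 0.0886]
tool_rot: [0.743, -0.669, -0.0, 0.0]
ft_force: [0.1, 0.6, 0.2]
finger_gap: 0.006
(array([ 25.08, -23.77,  88.58]), array([0.12, 0.59, 0.2 ]), 9.93)
```

No contact at 88.6 mm, so the back tile at (+25, -25) is the push tile. I'll press it gently in small steps.

```bash
python3 -m creep '[{"offset":[1,0,0],"turn":0,"hand":1},{"offset":[1,0,2],"turn":0,"hand":1},{"offset":[1,0,3],"turn":0,"hand":1},{"offset":[1,0,3],"turn":0,"hand":1}]'; python3 -c "
from h import *
print(loc())"
python3 -m creep '[{"offset":[0,0,1],"turn":0,"hand":1},{"offset":[0,0,2],"turn":0,"hand":1},{"offset":[0,0,3],"turn":0,"hand":1},{"offset":[0,0,4],"turn":0,"hand":1},{"offset":[0,0,5],"turn":0,"hand":1},{"offset":[0,0,5],"turn":0,"hand":1}]'; python3 -c "
from h import *
print(loc())"
```

```text
time_s: 10.42
position: [0.5811, -0.0829, 0.0859]
tool_rot: [0.743, -0.669, 0.0, -0.0]
ft_force: [-0.0, -0.3, 2.7]
finger_gap: 0.005
(array([ 25.42, -25.49,  85.88]), array([-0.05, -0.34,  2.65]), 10.43)
time_s: 11.18
position: [0.5811, -0.0829, 0.0808]
tool_rot: [0.743, -0.669, 0.0, -0.0]
ft_force: [1.8, -1.3, 4.1]
finger_gap: 0.005
(array([ 25.41, -25.47,  80.8 ]), array([ 1.82, -1.33,  4.09]), 11.18)
```

```bash
python3 -m creep '[{"offset":[0,0,1],"turn":0,"hand":1},{"offset":[0,0,2],"turn":0,"hand":1},{"offset":[0,0,2],"turn":0,"hand":1},{"offset":[0,0,2],"turn":0,"hand":1},{"offset":[0,0,2],"turn":0,"hand":1},{"offset":[0,0,2],"turn":0,"hand":1}]'; python3 - <<'E'
from h import *
print(loc())
vs=[]
for c in("scene","top"):
    im=r.camera(c); vs.append(im)
    for n in("drawer","box","thread_spool","foam_cone","tape_roll"):
        print(c,n,[(round(d["confidence"],2),np.round(d["position"],4).tolist()) for d in r.spot_point(c,n)[:1]])
a=cv2.resize(vs[0][140:240,180:310],None,fx=3,fy=3,interpolation=cv2.INTER_CUBIC);b=cv2.resize(vs[1][100:200,120:250],None,fx=3,fy=3,interpolation=cv2.INTER_CUBIC)
cv2.imwrite("pics/end.png",np.hstack([a,b])[:,:,::-1])
print(loc())
E
```

```text
time_s: 11.92
position: [0.5812, -0.0829, 0.0803]
tool_rot: [0.743, -0.669, 0.001, -0.0]
ft_force: [-1.7, -0.4, 13.9]
finger_gap: 0.006
(array([ 25.47, -25.5 ,  80.27]), array([-1.66, -0.44, 13.95]), 11.93)
scene drawer [(0.85, [0.4726, -0.071, 0.0284])]
scene box [(0.77, [0.5565, -0.0632, 0.0019])]
scene thread_spool [(0.7, [0.4246, -0.0139, 0.0009])]
scene foam_cone [(0.59, [0.416, -0.1172, -0.0008])]
scene tape_roll [(0.93, [0.3801, -0.3951, -0.0036])]
top drawer [(0.89, [0.4651, -0.0744, 0.0349])]
top box []
top thread_spool []
top foam_cone [(0.69, [0.4144, -0.1182, -0.0017])]
top tape_roll [(0.89, [0.3801, -0.3905, -0.0015])]
(array([ 25.47, -25.48,  80.26]), array([-1.27,  0.75, 13.72]), 12.53)
```

View pics/end.png

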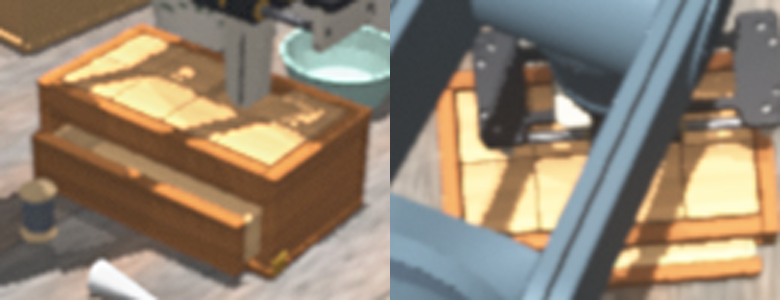

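The left half of the picture shows the drawer standing well out (front at about (40–245, 150–270)). The finger is down on the tile at about (245,95), and the spool and cone have not moved. The TCP is at 80.3 mm (tile bottomed) with a steady 14 N, so I'll hand in.

```bash
python3 -c "
from h import *
print(r.finish_job())"
```

```text
the job is handed in; nothing more can be done
None
```

I found the push tile, pressed it fully home, and handed the job in with the shut fingers still holding it down and the secret drawer out.

- **Finding the tile:** I felt seven of the eight tiles. Six were rigid, reading about 90.2 mm. The back-row tile at x = +25, y = -25 mm gave no contact at 88.6 mm and then sank under a light, springy force. I did not need to feel the last tile, at (+25, -75).
- **Last checks before handing in:**
  - The fingertip was at 80.3 mm, so the tile was down by about its full 8 mm, with a steady push of about 14 N.
  - The cameras put the drawer front roughly 20 to 26 mm out. Their two readings differ by about 8 mm, but the picture plainly shows it open.
  - The foam cone and tape roll read the same as at the start within the networks' error in both views. The spool did too in the scene view; the top camera did not report it at the end.
- **Limits:** The whole job took about 12.5 s of the 48 s allowed, and the highest vertical force I read was about 16 N. The hand-in itself reported no verdict.

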